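Screw down the loose strainer cap

ROBOT

A 6-joint arm with a two-finger parallel gripper is mounted at the origin on a cart in front of the work surface, level with it; the furniture and walls round the work are solid. World frame = base frame: x ahead of the robot, y to its left, z up, the work surface at z = 0. Lengths are in m, angles in degrees, forces in N, time in s.
With the tool pointing down it reaches from about 0.375 to 0.9 m from the base axis. Payload 3.1 kg.
Tool frame: the origin (TCP) lies between the finger pads; the fingertips stand 11 mm ahead of it and the grasp point (between the pads) lies 8 mm behind it; z points along the fingers, y is the line along which they close (so a half turn about z gives the same grasp; the last joint's range is limited). The gripper opens to 87 mm and grips with 3 to 60 N. Pads are 19 mm wide; open, the fingers measure 117 mm over their backs; the gripper's body (75 mm by 190 mm) begins 51 mm behind the grasp point.
Start: joints at [-78.982, 30.224, 82.088, -0, 67.689, -10.227], TCP at [0.226, -0.582, 0.234] pointing down, gripper open.
Joint ranges: [-176.69, 176.69], [-43.24, 126.21], [12.49, 139.97], [-82, 262], [0, 151.66], [-163.58, 163.58]. Speed limits (degrees/s): [159.86, 159.86, 180, 180, 180, 180].

INTERFACE

Orientations are given as a 3x3 rotation matrix whose columns are the frame's x, y, z axes.
In Python, from rig import bot, viewer, workorder, nets gives the robot as it stands. The module is installed in compiled form; this text tells all that it offers.
- The arm moves only by the tool move_arm, never from a script. Its argument "increments" is a list of rows, each a list of 7 numbers: the shift along the tool's x, y, z normalised to -1 to 1, where 1 is 0.3 m, then the turn, a rotation vector about the tool's x, y, z normalised to -1 to 1, where 1 is pi rad, then the opening, from 0 (shut) to 1 (fully open). In form: [[tx, ty, tz, wx, wy, wz, grip], ...]. A call has 1 to 10 rows; each row is the pose to reach, as a shift and turn from the pose commanded when the call began, along the tool's axes at that moment, turning the shorter way round; what a row does not reach only later rows make up. A row lasts 1/12 s, in which the tool goes at most 41.7 mm and 7.16 degrees, less where a joint would pass 70% of its speed; a pose out of reach is approached as far as the arm can. A call with a number of a shift or a turn outside -1 to 1 is refused whole. A call with a gripper value outside its range is refused whole. The fingers move at their own pace and stop on an object; the grip force is fixed at half the most. Time passes only in rows, so rows that repeat a pose let the fingers close. It gives the time, the measured TCP pose, the force, the opening and the grip force at its end, in the units of the state.
- bot.read_state(): the state, without advancing time (a new reading comes with each control period).
- viewer.capture(name): name is "scene" or "top" or "wrist"; returns a dict with "image" (400x640x3 uint8, blue, green, red), "K" (3x3 intrinsics, pixels), "eye" and "orientation" of the camera in the world. Camera axes: x right, y up, looking along -z (the intrinsics and any distortion apply to the point x, -y, -z); pixel columns grow to the right and rows downward; lengths in m; the calibration is good to about 2 mm. A picture is of the moment at which its call begins. There is no depth.
- workorder.hand_in(): hands the job in; it is judged then, once.
Trained networks look in the newest picture that a camera, given by its name, has taken for a name from the list of things; names that differ only in an ending like _2 or _b are one class to them, and where a whole thing is asked for, a point or a joint stands for the part that bears it (a point fixed in the world has none). Each returns a list of dicts, best first, with "conf" (0 to 1); they miss things now and then, are a little off and sometimes report something else, mostly with a low value. They report only what shows in the picture. A call takes as long as a camera call. They do not tell look-alikes from the thing itself.
- nets.find_in(camera, thing): "location" ([column, row] in pixels, amid what is visible of it).
The state is a dict: "time_s": time; "joint_positions": joint angles; "qvel": joint speeds; "tau": joint torques, N m; "position": TCP position; "tcp_rot": TCP orientation; "force": force on the tool from outside, world axes, zero at the start; "moment": the same for the moment, N m; "opening": opening from 0.0 (shut) to 1.0 (fully open); "grasp_force": force on a finger pad.
Only numpy, scipy, OpenCV 4.12 (cv2) and the standard library are available. Lean on these libraries where they do the work, as an engineer would, in place of code of your own. Each camera call takes 0.05 s, during which the arm holds its last target. There are 200 camera calls.

TASK

One of the two strainer pots on the bench has its red T-bar cap standing loose on its thread. Screw that cap down, clockwise, until it stops tight on the pot. The other cap is already tight: leave it so, and do not knock over or push about the other things on the bench.

Things in the scene. Friction and masses are not known exactly. Their poses are not given: they have to be found in the camera images.
- pot_1: One of two like pots: strainer pot bolted down: dark base plate 130 x 130 x 10 mm, grey round body 74 to 82 mm across, pipe stubs with brass hexagons along its y (149 mm over them). Origin: centre of the plate's underside, z up; the black gasket that the cap comes to sit on is 81.5 mm above it.
- pot_2: The other like pot: strainer pot bolted down: dark base plate 130 x 130 x 10 mm, grey round body 74 to 82 mm across, pipe stubs with brass hexagons along its y (149 mm over them). Origin: centre of the plate's underside, z up; the black gasket that the cap comes to sit on is 81.5 mm above it.
- cap_1 (a joint): angle of pot_1's red cap, rad: what is left to turn clockwise (seen from above). 0: fully home, a dead stop on the gasket; at most 6.0. Cap and T-bar sink 1.91 mm per rad (12 mm a turn); a loose cap shows brass thread between red cap and black gasket. Turning takes about 0.12 N m of friction; it stays where left, and pushing straight down does not turn it.
- cap_2 (a joint): angle of pot_2's red cap, rad: what is left to turn clockwise (seen from above). 0: fully home, a dead stop on the gasket; at most 6.0. Cap and T-bar sink 1.91 mm per rad (12 mm a turn); a loose cap shows brass thread between red cap and black gasket. Turning takes about 0.12 N m of friction; it stays where left, and pushing straight down does not turn it.
- cap_1_bar (a point): centre of the steel T-bar of pot_1's cap, on the turning axis; x along the bar to its yellow end, z up. Bar 90 mm long, 14 wide, 16 high, level, on a stem 14 mm thick; its centre is 36 mm above the top of the red cap (72 mm across), 139.5 mm above the worktop when home. It can be pinched across its width from straight above, over the axis.
- cap_2_bar (a point): centre of the steel T-bar of pot_2's cap, on the turning axis; x along the bar to its yellow end, z up. Bar 90 mm long, 14 wide, 16 high, level, on a stem 14 mm thick; its centre is 36 mm above the top of the red cap (72 mm across), 139.5 mm above the worktop when home. It can be pinched across its width from straight above, over the axis.
- tape_roll: white roll of thread tape on a light blue spool, 62 mm across, 19 mm high, lying flat behind the pots; a bystander. Origin at the centre of its underside.
- spare_valve: loose brass ball valve with a blue lever, 121 x 31 x 46 mm, lying behind the pots; a bystander. Origin at the centre of its underside.
- spanners: flat set of spanners in a yellow clip, 117 x 254 x 20 mm, lying to the left of the pots; a bystander. Origin at the centre of its underside.
- carton: small white and blue carton standing upright, 32 x 48 x 92 mm, at the front left; a bystander. Origin at the centre of its underside.
There are look-alikes about, which are no part of the job. What is shaped like the pot_1 but brown is not meant.

How it is judged:
By the outcome, as a careful person would: the job done as asked, in the order asked, and still so for the second after the job is handed in, with the robot touching nothing.
It also fails if it takes over 61 s, if anything falls off the work surface, if the arm or the gripper's body presses on something with over 40 N, if the wrist force passes 120 N, or if a joint passes its speed limit or range.

## Working session

There is one attempt and no reset: what is moved stays moved. The work goes in short steps, Python scripts to look and compute and a tool call to move; the robot and the scene stay as the last step left them, time stands still between calls to the robot, and variables do not carry over. Pictures are saved under pics/ and viewed, at most 10 in all, crops included, and the job is handed in when it is done.

Besides the shell and the picture viewer there is one more tool, called after "Emit:" by a JSON object that holds its "name" and its "arguments", one argument or row to a line. move_arm: Moves the arm, as the interface text tells. Its arguments: {"type":"object","properties":{"increments":{"type":"array"}},"required":["increments"]}

```bash
mkdir -p pics; cat > h.py <<'E'
import numpy as np, cv2
from rig import bot, viewer, workorder, nets
def ray(c,px):
    K=c["K"]; d=np.linalg.inv(K)@np.array([px[0],px[1],1.]); d=np.array([d[0],-d[1],-d[2]])
    return np.array(c["eye"]), np.array(c["orientation"])@d
def at_z(c,px,z):
    o,d=ray(c,px); return o+d*(z-o[2])/d[2]
E
python3 - <<'E'
from h import *
for n in ("scene","top"):
    c=viewer.capture(n); cv2.imwrite(f"pics/{n}0.png",c["image"])
    print(n,c["eye"],np.round(c["orientation"],3).tolist(),c["K"])
    for t in ("pot_1","cap_1","cap_1_bar"):
        for d in nets.find_in(n,t): print(t,np.round(d["location"],1),round(d["conf"],2),np.round(at_z(c,d["location"],.14),3))
E
```

```text
scene [-0.22616168  0.83778458  1.08247546] [[-0.665, 0.499, -0.556], [-0.747, -0.457, 0.483], [-0.013, 0.736, 0.676]] [[469.41744826   0.         318.8151321 ]
 [  0.         469.41744826 209.10771594]
 [  0.           0.           1.        ]]
pot_1 [389.  190.1] 0.67 [ 0.467 -0.053  0.14 ]
pot_1 [383.3 239.4] 0.67 [0.335 0.115 0.14 ]
pot_1 [232.3 309.9] 0.59 [0.421 0.558 0.14 ]
cap_1 [384.2 224.9] 0.94 [0.373 0.071 0.14 ]
cap_1 [308.7 237.3] 0.82 [0.481 0.263 0.14 ]
cap_1 [385.4 171.2] 0.76 [ 0.538 -0.116  0.14 ]
cap_1_bar [387.2 221.4] 0.75 [0.377 0.054 0.14 ]
cap_1_bar [313.7 239.6] 0.64 [0.465 0.258 0.14 ]
top [0.47932782 0.1087959  1.3448506 ] [[0.019, 0.995, -0.097], [-1.0, 0.019, -0.002], [0.0, 0.097, 0.995]] [[448.29767206   0.         319.73330913]
 [  0.         448.29767206 204.90838688]
 [  0.           0.           1.        ]]
pot_1 [346.5 272.4] 0.94 [0.418 0.036 0.14 ]
pot_1 [280.  240.1] 0.66 [0.5   0.216 0.14 ]
pot_1 [411.6 221.9] 0.6 [ 0.556 -0.137  0.14 ]
cap_1 [416.4 221.3] 0.8 [ 0.558 -0.15   0.14 ]
cap_1 [349.4 280. ] 0.72 [0.398 0.028 0.14 ]
cap_1 [276.5 239.4] 0.58 [0.502 0.225 0.14 ]
cap_1_bar [274.9 236.7] 0.9 [0.509 0.23  0.14 ]
cap_1_bar [348.1 281. ] 0.7 [0.396 0.032 0.14 ]
```

View pics/scene0.png

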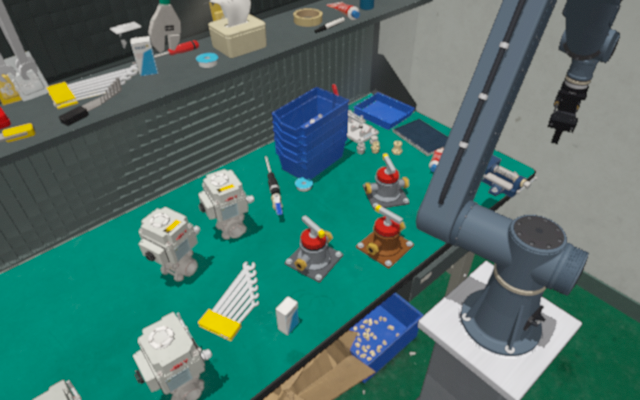

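View pics/top0.png

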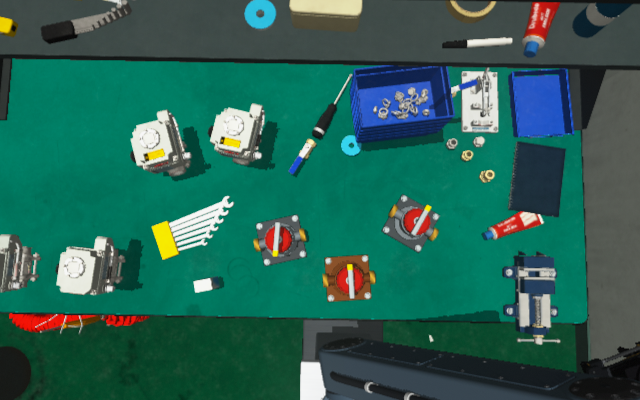

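Candidates: the grey pots at top (277,240) / scene (314,240) and at top (413,222) / scene (387,180). The brown one at top (347,281) is the look-alike. I'll enlarge both grey ones to see which shows thread.

```bash
python3 - <<'E'
from h import *
s=cv2.imread("pics/scene0.png");t=cv2.imread("pics/top0.png")
f=lambda i,x,y:cv2.resize(i[y-33:y+33,x-40:x+40],(400,300),interpolation=cv2.INTER_CUBIC)
cv2.imwrite("pics/crop1.png",np.vstack([np.hstack([f(s,314,240),f(s,386,180)]),np.hstack([f(t,277,240),f(t,413,222)])]))
E
```

```text
(no output)
```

View pics/crop1.png

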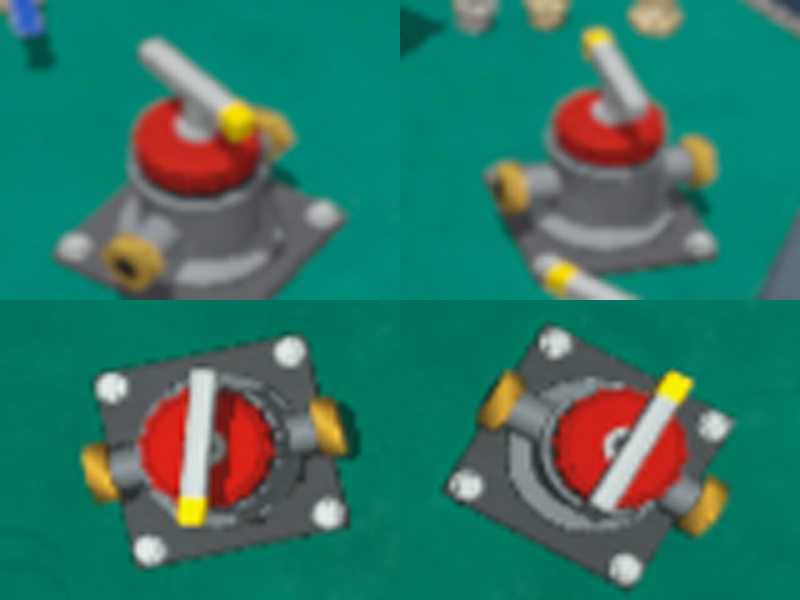

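```bash
cat >> h.py <<'E'
def tri(c1,p1,c2,p2):
    (o1,d1),(o2,d2)=ray(c1,p1),ray(c2,p2)
    a,b=np.linalg.lstsq(np.c_[d1,-d2],o2-o1,rcond=None)[0]
    return (o1+a*d1+o2+b*d2)/2, np.linalg.norm(o1+a*d1-o2-b*d2)
E
python3 - <<'E'
from h import *
s=viewer.capture("scene");t=viewer.capture("top")
g=lambda x,y,ox,oy,cx=0,cy=0:((x-cx)/5+ox-.4,(y-cy)/5+oy-.4)
for n,se,te,bolts in (("A",[g(238,118,274,207),g(152,45,274,207)],[g(190,517,237,207,0,300),g(203,375,237,207,0,300)],[g(x,y,237,207,0,300) for x,y in((112,388),(290,350),(328,512),(150,550))]),
  ("B",[g(597,36,346,147,400),g(634,105,346,147,400)],[g(680,382,373,189,400,300),g(605,503,373,189,400,300)],[g(x,y,373,189,400,300) for x,y in((555,342),(713,426),(625,570),(465,485))])):
    P=[tri(s,a,t,b) for a,b in zip(se,te)]
    for p,e in P: print(n,np.round(p,4),round(e,4))
    m=np.mean(te,0); v=P[0][0]-P[1][0]
    print(n,"mean z",(P[0][0]+P[1][0])[2]/2,"yaw",np.degrees(np.arctan2(v[1],v[0])))
    pc=np.mean([at_z(t,b,.014) for b in bolts],0); print("plate",pc)
    for z in(.1475,.153,.159): print(z,at_z(t,m,z)-pc)
E
```

```text
A [0.4722 0.2266 0.1503] 0.0046
A [0.5487 0.2229 0.1507] 0.0017
A mean z 0.1504783523557618 yaw 177.19891787352293
plate [0.51316618 0.22527522 0.014     ]
0.1475 [-0.0016687   0.00090026  0.1335    ]
0.153 [-0.00181647  0.00036108  0.139     ]
0.159 [-0.00197768 -0.00022712  0.145     ]
B [ 0.6021 -0.1826  0.1425] 0.0007
B [ 0.5352 -0.1431  0.1421] 0.0033
B mean z 0.1423069842903884 yaw -30.570359587237242
plate [ 0.57060113 -0.15948533  0.014     ]
0.1475 [-0.00166435 -0.00146166  0.1335    ]
0.153 [-0.00207597 -0.0002226   0.139     ]
0.159 [-0.002525   0.0011291  0.145    ]
```

```bash
cat >> h.py <<'E'
from scipy.spatial.transform import Rotation as Ro
def down(yaw_y):  # tool down, y axis along yaw_y (deg)
    a=np.radians(yaw_y); y=np.array([np.cos(a),np.sin(a),0]); z=np.array([0,0,-1.]); return np.c_[np.cross(y,z),y,z]
def row(pos,R,s=None):
    s=s or bot.read_state(); R0=np.array(s["tcp_rot"]); p0=np.array(s["position"])
    return np.round(np.r_[R0.T@(np.array(pos)-p0)/.3, Ro.from_matrix(R0.T@R).as_rotvec()/np.pi],4)
E
python3 - <<'E'
from h import *
s=bot.read_state(); print(s["position"],np.round(s["tcp_rot"],3).tolist(),s["force"],s["opening"])
c=viewer.capture("wrist"); R0=np.array(s["tcp_rot"])
print(R0.T@(c["eye"]-np.array(s["position"])),np.round(R0.T@c["orientation"],3).tolist(),c["K"].tolist())
for y in(-30,60,150): print(y,row([.50,-.28,.30],down(y)))
E
```

```text
[ 0.22649479 -0.5824833   0.23350864] [[0.932, 0.362, -0.0], [0.362, -0.932, 0.0], [-0.0, -0.0, -1.0]] [0.02033062 0.24857093 0.18639318] 1.0033589923002222
[ 0.06913206  0.0006492  -0.15150582] [[0.0, 0.966, 0.259], [1.0, 0.0, -0.001], [-0.001, 0.259, -0.966]] [[299.1265933724634, 0.0, 317.4717472446607], [0.0, 299.1265933724634, 197.64529999709748], [0.0, 0.0, 1.0]]
-30 [ 1.215  -0.6094 -0.2214 -0.     -0.     -0.2153]
60 [ 1.215  -0.6094 -0.2214 -0.     -0.     -0.7153]
150 [ 1.215  -0.6094 -0.2214 -0.      0.      0.7847]
```

Emit:
{"name": "move_arm", "arguments": {
  "increments": [
    [0.086,-0.076,-0.2,0,0,0,1],
    [0.86,-0.76,-0.2,0,0,0,1],
    [0.86,-0.76,-0.2,0,0,0,1],
    [0.86,-0.76,-0.2,0,0,0,1],
    [0.86,-0.76,-0.2,0,0,0,1],
    [0.86,-0.76,-0.2,0,0,0,1],
    [0.86,-0.76,-0.2,0,0,0,1],
    [0.86,-0.76,-0.2,0,0,0,1],
    [0.86,-0.76,-0.2,0,0,0,1],
    [0.86,-0.76,-0.2,0,0,0,1]
  ]
}}

```text
time_s: 1.38
position: [0.3858, -0.2709, 0.2942]
tcp_rot: [[0.93, 0.368, 0.001], [0.368, -0.93, 0.003], [0.002, -0.002, -1.0]]
force: [-1.0, -0.6, 0.1]
opening: 1.0
grasp_force: 0.0
```

Emit:
{"name": "move_arm", "arguments": {
  "increments": [
    [0.86,-0.76,0.14,0,0,-0.07,1],
    [0.86,-0.76,0.14,0,0,-0.07,1],
    [0.86,-0.76,0.14,0,0,-0.07,1],
    [0.86,-0.76,0.14,0,0,-0.07,1],
    [0.86,-0.76,0.14,0,0,-0.07,1],
    [0.86,-0.76,0.14,0,0,-0.07,1],
    [0.86,-0.76,0.14,0,0,-0.07,1],
    [0.86,-0.76,0.14,0,0,-0.07,1],
    [0.86,-0.76,0.14,0,0,-0.07,1],
    [0.86,-0.76,0.14,0,0,-0.07,1]
  ]
}}

```text
time_s: 2.22
position: [0.5434, 0.0319, 0.251]
tcp_rot: [[0.828, 0.561, 0.0], [0.561, -0.828, 0.0], [0.0, -0.0, -1.0]]
force: [-0.2, 0.3, 0.1]
opening: 0.998
grasp_force: 0.0
```

```bash
python3 - <<'E'
from h import *
s=bot.read_state(); print(s["time_s"],s["position"],np.round(s["tcp_rot"],3).tolist(),np.round(s["joint_positions"],1))
c=viewer.capture("wrist"); cv2.imwrite("pics/w1.png",c["image"]); np.save("pics/w1.npy",c,allow_pickle=True)
for t in("pot_1","cap_1","cap_1_bar"):
    for d in nets.find_in("wrist",t): print(t,np.round(d["location"],1),round(d["conf"],2))
E
```

```text
2.2167 [0.54335421 0.03186763 0.25098259] [[0.828, 0.561, 0.0], [0.561, -0.828, 0.0], [0.0, -0.0, -1.0]] [-8.4 22.8 92.6  0.  64.6 47.5]
pot_1 [155.8 112.7] 0.91
pot_1 [266.5 252.2] 0.84
pot_1 [441.3 217.7] 0.72
cap_1 [252.5 300.9] 0.86
cap_1 [119.6 116. ] 0.85
cap_1 [452.7 244.7] 0.67
cap_1_bar [253.8 300.5] 0.86
cap_1_bar [122.7 117.9] 0.56
```

View pics/w1.png

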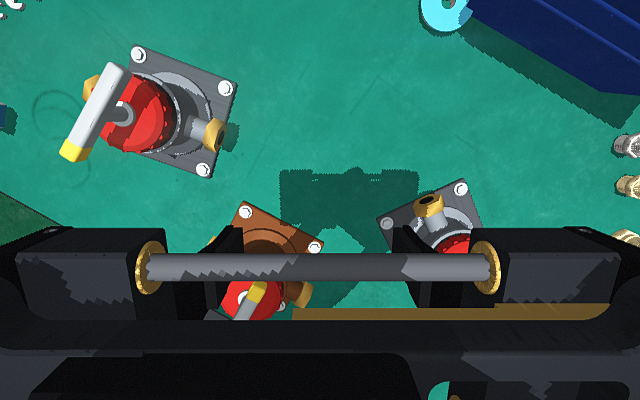

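```bash
python3 - <<'E'
from h import *
i=cv2.imread("pics/w1.png")
cv2.imwrite("pics/crop2.png",cv2.resize(i[35:185,50:250],(800,600),interpolation=cv2.INTER_CUBIC))
E
```

```text
(no output)
```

View pics/crop2.png

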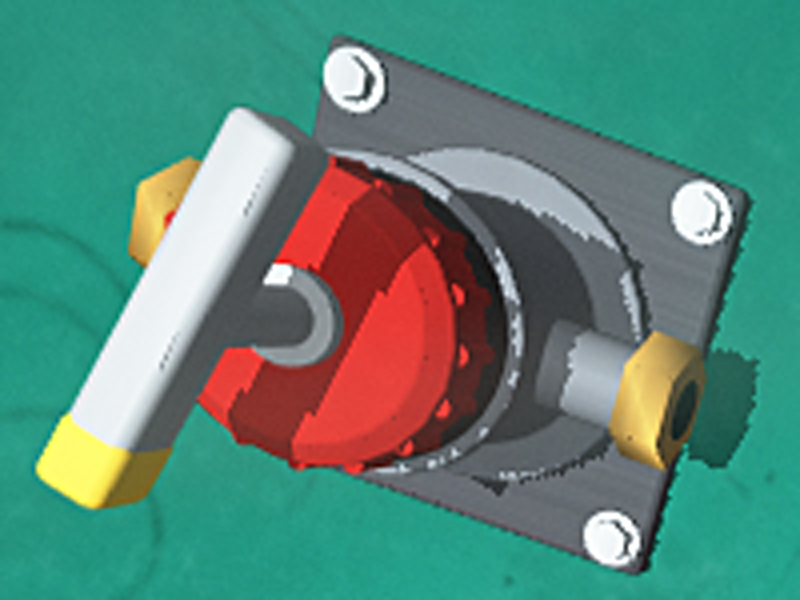

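```bash
cat > zfit.py <<'E'
from h import *
def zfit(c,bolts,bc,zb=.014):
    pc=(at_z(c,bolts[0],zb)+at_z(c,bolts[1],zb))/2
    o,d=ray(c,bc); zs=np.linspace(.13,.175,181); P=np.array([o+d*(z-o[2])/d[2] for z in zs])
    e=np.linalg.norm(P[:,:2]-pc[:2],axis=1); k=e.argmin(); print("plate",pc,"bar top z",zs[k],"miss",e[k],P[k])
E
python3 - <<'E'
from zfit import *
c=np.load("pics/w1.npy",allow_pickle=True).item()
q=lambda x,y:(50+x/4-.4,35+y/4-.4)
for zb in(.012,.014,.016): zfit(c,[q(352,78),q(612,538)],q(166,307),zb)
s,t=q(260,128),q(70,487)
a,b=at_z(c,s,.15),at_z(c,t,.15); print(a,b,np.linalg.norm(a-b),np.degrees(np.arctan2(*(b-a)[1::-1])))
for z in(.1475,.155): print(z,np.linalg.norm(at_z(c,s,z)-at_z(c,t,z)))
E
```

```text
plate [0.50103692 0.22398795 0.012     ] bar top z 0.1505 miss 0.0010140104278776258 [0.50191224 0.22449984 0.1505    ]
plate [0.50154698 0.22320073 0.014     ] bar top z 0.15175 miss 0.001008061272892783 [0.5024019  0.22373488 0.15175   ]
plate [0.50205705 0.22241351 0.016     ] bar top z 0.153 miss 0.0010029866205648113 [0.50289156 0.22296991 0.153     ]
[0.54354543 0.22300416 0.15      ] [0.45622192 0.22701489 0.15      ] 0.08741557010701857 177.37027959545918
0.1475 0.08828105859705036
0.155 0.08568459312695527
```

```bash
python3 - <<'E'
from h import *
s=bot.read_state(); c=viewer.capture("wrist"); R0=np.array(s["tcp_rot"])
print(s["position"],R0.T@(c["eye"]-np.array(s["position"])),np.round(R0.T@c["orientation"],3).tolist(), [k for k in c])
old=np.load("pics/w1.npy",allow_pickle=True).item(); print(np.abs(c["image"].astype(int)-old["image"]).mean(),c["eye"]-old["eye"])
az=-13; D=down(az-90); T=D@Ro.from_euler("y",-40,degrees=True).as_matrix(); print(T)
print(row([.40,-.12,.20],T))
E
```

```text
[0.54173453 0.0279489  0.25165749] [ 0.06903712  0.00029365 -0.15149486] [[0.0, 0.966, 0.259], [1.0, 0.0, -0.001], [-0.001, 0.259, -0.966]] ['image', 'K', 'eye', 'orientation']
6.8732291666666665 [-0.00127063 -0.00411057  0.00059873]
[[ 0.74641077 -0.22495105 -0.626313  ]
 [-0.17232251 -0.97437006  0.14459575]
 [-0.64278761  0.         -0.76604444]]
[-0.6665  0.1475  0.1729  0.0907 -0.2095  0.2487]
```

```bash
python3 - <<'E'
from h import *
c=viewer.capture("wrist"); old=np.load("pics/w1.npy",allow_pickle=True).item()
np.save("pics/w2.npy",c,allow_pickle=True)
sh=cv2.phaseCorrelate(*[cv2.cvtColor(k["image"],6)[30:190,50:260].astype(np.float32) for k in(old,c)]); print(sh,c["eye"]-old["eye"])
az=-13; D=down(az-90); T=D@Ro.from_euler("y",40,degrees=True).as_matrix(); print(T[:,2])
print(row([.40,-.12,.20],T))
E
```

```text
((-3.0160034531845383, -2.5647496456831362), 0.9186875422795614) [-0.00126628 -0.00431033  0.00073127]
[ 0.626313   -0.14459575 -0.76604444]
[-0.6666  0.1475  0.1729 -0.0904  0.2096  0.2487]
```

Emit:
{"name": "move_arm", "arguments": {
  "increments": [
    [-0.667,0.148,0.173,-0.09,0.21,0.249,1],
    [-0.667,0.148,0.173,-0.09,0.21,0.249,1],
    [-0.667,0.148,0.173,-0.09,0.21,0.249,1],
    [-0.667,0.148,0.173,-0.09,0.21,0.249,1],
    [-0.667,0.148,0.173,-0.09,0.21,0.249,1],
    [-0.667,0.148,0.173,-0.09,0.21,0.249,1],
    [-0.667,0.148,0.173,-0.09,0.21,0.249,1],
    [-0.667,0.148,0.173,-0.09,0.21,0.249,1],
    [-0.667,0.148,0.173,-0.09,0.21,0.249,1],
    [-0.667,0.148,0.173,-0.09,0.21,0.249,1]
  ]
}}

```text
time_s: 3.35
position: [0.4037, -0.1155, 0.2005]
tcp_rot: [[0.833, -0.055, 0.55], [-0.035, -0.998, -0.048], [0.552, 0.021, -0.834]]
force: [0.4, 0.3, 0.2]
opening: 1.001
grasp_force: 0.0
```

Emit:
{"name": "move_arm", "arguments": {
  "increments": [
    [0,0,0,0,0,0,1],
    [0,0,0,0,0,0,1],
    [0,0,0,0,0,0,1]
  ]
}}

```text
time_s: 3.6
position: [0.4047, -0.1145, 0.2004]
tcp_rot: [[0.835, -0.049, 0.548], [-0.029, -0.999, -0.044], [0.55, 0.021, -0.835]]
force: [-1.2, -0.2, 0.2]
opening: 1.001
grasp_force: 0.0
```

```bash
python3 - <<'E'
from h import *
s=bot.read_state(); print(s["time_s"],s["position"],np.round(s["joint_positions"],1),s["force"])
c=viewer.capture("wrist"); np.save("pics/w3.npy",c,allow_pickle=True)
for t in("pot_1","cap_1","cap_1_bar"):
    for d in nets.find_in("wrist",t): print(t,np.round(d["location"],1),round(d["conf"],2))
cv2.imwrite("pics/w3.png",c["image"][:260])
E
```

```text
3.6 [ 0.40465898 -0.11448171  0.20041058] [-47.6  14.4 136.2  81.1  22.3 -30.5] [-1.15384977 -0.1841649   0.15761562]
pot_1 [347.2 143.3] 0.84
pot_1 [226.2 289.1] 0.82
pot_1 [ 42.  194.8] 0.78
cap_1 [129.7 227.4] 0.7
cap_1_bar [128.9 229.2] 0.73
```

View pics/w3.png

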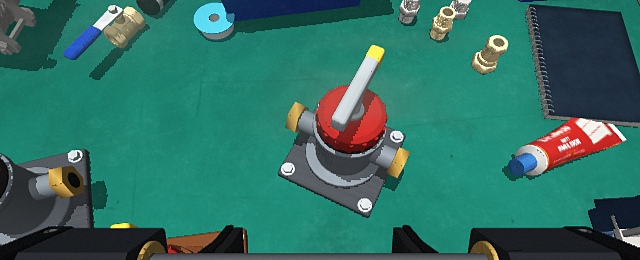

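```bash
python3 - <<'E'
from h import *
c=np.load("pics/w3.npy",allow_pickle=True).item()
cv2.imwrite("pics/crop3.png",cv2.resize(c["image"][38:218,270:420],(500,600),interpolation=cv2.INTER_CUBIC))
E
```

```text
(no output)
```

View pics/crop3.png

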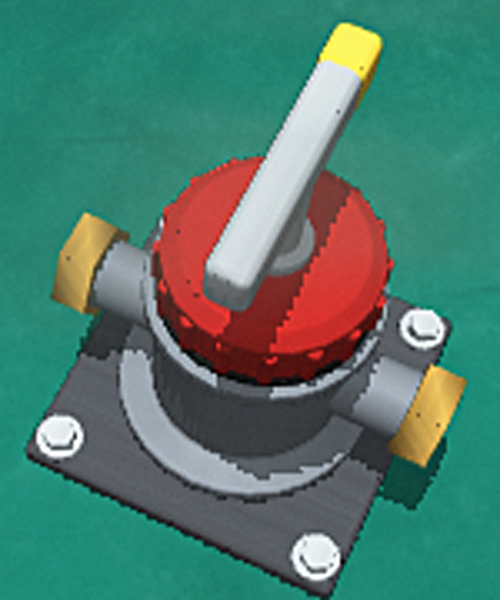

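```bash
python3 - <<'E'
from zfit import *
c=np.load("pics/w3.npy",allow_pickle=True).item()
q=lambda x,y:(270+x/3.333-.4,38+y/3.333-.4)
zfit(c,[q(60,437),q(425,328)],q(295,155))
f=lambda s,t,c:[print(z,np.linalg.norm(at_z(c,s,z)-at_z(c,t,z))) for z in(.1475,.153,.159)]
f(q(361,32),q(228,277),c)
# red bottom rim / gasket check: nearest edge points
print("B red edge",at_z(c,q(275,378),.0815),"rim",at_z(c,q(280,395),.0815))
c=np.load("pics/w2.npy",allow_pickle=True).item()
q=lambda x,y:(50+x/4-.4-3,35+y/4-.4-2.6)
zfit(c,[q(352,78),q(612,538)],q(166,307)); 
print("A red edge",at_z(c,q(470,385),.0815),"rim",at_z(c,q(515,390),.0815))
E
```

```text
plate [ 0.55725605 -0.16151901  0.014     ] bar top z 0.14525 miss 0.0007899591128109144 [ 0.55754522 -0.16078388  0.14525   ]
0.1475 0.08814744796829381
0.153 0.08592741177687672
0.159 0.08350555411351257
B red edge [ 0.52395943 -0.16092637  0.0815    ] rim [ 0.51794632 -0.16200135  0.0815    ]
plate [0.50173787 0.22395267 0.014     ] bar top z 0.15025 miss 6.007429619070859e-05 [0.50179772 0.22395784 0.15025   ]
A red edge [0.5010109 0.193087  0.0815   ] rim [0.50640251 0.18271033 0.0815    ]
```

```bash
python3 - <<'E'
from h import *
c=viewer.capture("scene")
g=lambda x,y,ox,oy,cx=0:((x-cx)/5+ox-.4,(y)/5+oy-.4)
print("A",at_z(c,g(195,82,274,207),.1505),"B",at_z(c,g(615,71,346,147,400),.1475))
t=viewer.capture("top")
print("nets A top",[np.round(at_z(t,d["location"],.14),4) for d in nets.find_in("top","cap_1_bar")])
s=bot.read_state(); print(s["position"],np.round(s["tcp_rot"],3).tolist())
x,y=t["image"].shape[1::-1]
# project TCP/wrist cam eye in top for visual check of robot vs top calibration
print(row([.5018,.224,.26],down(87.4)),row([.5018,.224,.26],down(-92.6)))
E
```

```text
A [0.50822318 0.22401596 0.1505    ] B [ 0.56287982 -0.15711245  0.1475    ]
nets A top [array([0.3912, 0.0306, 0.14  ]), array([0.5101, 0.2263, 0.14  ])]
[ 0.40467451 -0.11359541  0.20016456] [[0.835, -0.048, 0.549], [-0.03, -0.999, -0.043], [0.55, 0.02, -0.835]]
[ 0.3465 -1.1356 -0.0372  0.2868  0.0098 -0.9571] [ 3.4650e-01 -1.1356e+00 -3.7200e-02  6.3000e-03 -1.8540e-01  9.0000e-04]
```

```bash
python3 - <<'E'
from h import *
print(row([.47,.03,.29],down(-60)))
E
```

```text
[ 0.3322 -0.4827 -0.1511  0.0589 -0.1785 -0.175 ]
```

Emit:
{"name": "move_arm", "arguments": {
  "increments": [
    [0.04,-0.06,-0.15,0.01,-0.03,-0.03,1],
    [0.33,-0.48,-0.15,0.06,-0.18,-0.175,1],
    [0.33,-0.48,-0.15,0.06,-0.18,-0.175,1],
    [0.33,-0.48,-0.15,0.06,-0.18,-0.175,1],
    [0.33,-0.48,-0.15,0.06,-0.18,-0.175,1],
    [0.33,-0.48,-0.15,0.06,-0.18,-0.175,1],
    [0.33,-0.48,-0.15,0.06,-0.18,-0.175,1],
    [0.33,-0.48,-0.15,0.06,-0.18,-0.175,1],
    [0.33,-0.48,-0.15,0.06,-0.18,-0.175,1],
    [0.33,-0.48,-0.15,0.06,-0.18,-0.175,1]
  ]
}}

```text
time_s: 4.78
position: [0.4709, 0.0306, 0.2916]
tcp_rot: [[0.878, 0.478, 0.035], [0.478, -0.878, 0.014], [0.037, 0.004, -0.999]]
force: [-0.2, 0.4, -0.6]
opening: 1.002
grasp_force: 0.0
```

```bash
python3 - <<'E'
from h import *
s=bot.read_state(); print(np.round(s["joint_positions"],1),s["position"],np.round(s["tcp_rot"],3).tolist()); print(row([.5018,.224,.28],down(14)))
E
```

```text
[-10.6  13.2 100.3   1.3  64.7  50.3] [0.47089588 0.03058968 0.29164303] [[0.878, 0.478, 0.035], [0.478, -0.878, 0.014], [0.037, 0.004, -0.999]]
[ 0.397  -0.5172  0.0514  0.009  -0.0092 -0.4191]
```

Emit:
{"name": "move_arm", "arguments": {
  "increments": [
    [0.4,-0.52,0.05,0.01,-0.01,-0.39,1],
    [0.4,-0.52,0.05,0.01,-0.01,-0.39,1],
    [0.4,-0.52,0.05,0.01,-0.01,-0.39,1],
    [0.4,-0.52,0.05,0.01,-0.01,-0.39,1],
    [0.4,-0.52,0.05,0.01,-0.01,-0.39,1],
    [0.4,-0.52,0.05,0.01,-0.01,-0.39,1],
    [0.4,-0.52,0.05,0.01,-0.01,-0.39,1],
    [0.4,-0.52,0.05,0.01,-0.01,-0.39,1],
    [0.4,-0.52,0.05,0.01,-0.01,-0.39,1],
    [0.4,-0.52,0.05,0.01,-0.01,-0.39,1]
  ]
}}

```text
time_s: 5.62
position: [0.5018, 0.2237, 0.2783]
tcp_rot: [[-0.151, 0.988, -0.007], [0.988, 0.151, 0.004], [0.005, -0.006, -1.0]]
force: [-0.0, 0.0, -0.4]
opening: 0.998
grasp_force: 0.0
```

```bash
python3 - <<'E'
from h import *
s=bot.read_state(); print(np.round(s["joint_positions"],1),s["position"]); print(row([.5018,.224,.28],down(87.4)))
E
```

```text
[12.2 21.5 89.7  0.3 69.1  3.4] [0.50177278 0.22371049 0.27833833]
[ 1.000e-03  2.000e-04 -5.500e-03 -6.000e-04 -2.600e-03 -4.371e-01]
```

Emit:
{"name": "move_arm", "arguments": {
  "increments": [
    [0,0,0,0,0,-0.437,1],
    [0,0,0,0,0,-0.437,1],
    [0,0,0,0,0,-0.437,1],
    [0,0,0,0,0,-0.437,1],
    [0,0,0,0,0,-0.437,1],
    [0,0,0,0,0,-0.437,1],
    [0,0,0,0,0,-0.437,1],
    [0,0,0,0,0,-0.437,1],
    [0,0,0,0,0,-0.437,1],
    [0,0,0,0,0,-0.437,1]
  ]
}}

```text
time_s: 6.45
position: [0.5018, 0.2235, 0.2784]
tcp_rot: [[-0.986, 0.168, -0.007], [0.168, 0.986, 0.004], [0.007, 0.003, -1.0]]
force: [-0.4, 0.1, 0.2]
opening: 0.999
grasp_force: 0.0
```

Emit:
{"name": "move_arm", "arguments": {
  "increments": [
    [0,0,0,0,0,-0.04,1],
    [0,0,0,0,0,-0.04,1],
    [0,0,0,0,0,-0.04,1],
    [0,0,0,0,0,-0.04,1]
  ]
}}

```text
time_s: 6.78
position: [0.502, 0.2235, 0.2786]
tcp_rot: [[-0.999, 0.052, -0.006], [0.052, 0.999, 0.004], [0.006, 0.004, -1.0]]
force: [-0.6, 0.2, 0.1]
opening: 1.0
grasp_force: 0.0
```

```bash
python3 - <<'E'
from h import *
s=bot.read_state(); print(np.round(s["joint_positions"],1),s["position"],np.round(s["tcp_rot"],3).tolist())
c=viewer.capture("wrist"); np.save("pics/w4.npy",c,allow_pickle=True)
for t in("cap_1","cap_1_bar"):
    for d in nets.find_in("wrist",t): print(t,np.round(d["location"],1),round(d["conf"],2),at_z(c,d["location"],.151))
cv2.imwrite("pics/w4.png",c["image"][0:400,120:520])
E
```

```text
[ 12.2  21.5  89.7   0.3  69.1 -75. ] [0.50203802 0.22348743 0.2786384 ] [[-0.999, 0.052, -0.006], [0.052, 0.999, 0.004], [0.006, 0.004, -1.0]]
cap_1 [319.9 182.5] 0.66 [0.48954883 0.22553524 0.151     ]
cap_1 [113.4  89.4] 0.61 [0.39642368 0.04812437 0.151     ]
cap_1_bar [114.4  88.4] 0.86 [0.39564683 0.04918767 0.151     ]
cap_1_bar [321.6 185.3] 0.8 [0.49236239 0.22702193 0.151     ]
```

View pics/w4.png

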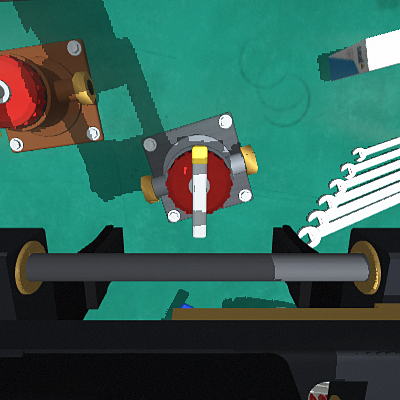

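```bash
python3 - <<'E'
from zfit import *
c=np.load("pics/w4.npy",allow_pickle=True).item()
im=c["image"]; 
a,b=(321,147.5),(319.7,237.5)
for z in(.1475,.151,.155,.159): 
    A,B=at_z(c,a,z),at_z(c,b,z); print(z,A,B,(A+B)/2,np.linalg.norm(A-B),np.degrees(np.arctan2(*(A-B)[1::-1])))
zfit(c,[(345,121.5),(293,216)],(320.4,192.5)); zfit(c,[(270,143.5),(365,196)],(320.4,192.5))
E
```

```text
0.1475 [0.45690792 0.22823884 0.1475    ] [0.54709965 0.22249498 0.1475    ] [0.50200379 0.22536691 0.1475    ] 0.09037444677706953 176.356039193302
0.151 [0.45658756 0.22820243 0.151     ] [0.54566419 0.22252959 0.151     ] [0.50112588 0.22536601 0.151     ] 0.08925707971462957 176.35603919330202
0.155 [0.45622144 0.22816082 0.155     ] [0.54402366 0.22256914 0.155     ] [0.50012255 0.22536498 0.155     ] 0.0879800887861267 176.356039193302
0.159 [0.45585532 0.22811922 0.159     ] [0.54238312 0.22260869 0.159     ] [0.49911922 0.22536395 0.159     ] 0.0867030978576239 176.356039193302
plate [0.50110562 0.2237727  0.014     ] bar top z 0.144 miss 0.001758702679560141 [0.50108985 0.22553133 0.144     ]
plate [0.50073918 0.22468993 0.014     ] bar top z 0.1455 miss 0.0008403077744675081 [0.50072298 0.22553009 0.1455    ]
```

Emit:
{"name": "move_arm", "arguments": {
  "increments": [
    [0,0.003,0.12,0,0,0,1],
    [0,0.003,0.24,0,0,0,1],
    [0,0.003,0.36,0,0,0,1],
    [0,0.003,0.42,0,0,0,1],
    [0,0.003,0.479,0,0,0,1],
    [0,0.003,0.479,0,0,0,1],
    [0,0.003,0.479,0,0,0,0.5],
    [0,0.003,0.479,0,0,0,0],
    [0,0.003,0.479,0,0,0,0],
    [0,0.003,0.479,0,0,0,0]
  ]
}}

```text
time_s: 7.77
position: [0.5025, 0.2253, 0.1366]
tcp_rot: [[-0.999, 0.05, -0.003], [0.05, 0.999, 0.005], [0.003, 0.005, -1.0]]
force: [0.2, 0.2, 0.8]
opening: 0.778
grasp_force: 0.0
```

Emit:
{"name": "move_arm", "arguments": {
  "increments": [
    [0,0,0,0,0,0,0],
    [0,0,0,0,0,0,0],
    [0,0,0,0,0,0,0],
    [0,0,0,0,0,0,0],
    [0,0,0,0,0,0,0],
    [0,0,0,0,0,0,0]
  ]
}}

```text
time_s: 8.27
position: [0.5015, 0.225, 0.1352]
tcp_rot: [[-0.999, 0.05, -0.006], [0.05, 0.999, 0.005], [0.006, 0.004, -1.0]]
force: [0.3, -0.8, 0.3]
opening: 0.326
grasp_force: 0.0
```

```bash
cat > st.py <<'E'
from h import *
s=bot.read_state(); y=np.array(s["tcp_rot"])[:,1]
print("t",s["time_s"],"p",np.round(s["position"],4),"yaw",np.degrees(np.arctan2(y[1],y[0])).round(2),"F",np.round(s["force"],1),"M",np.round(s["moment"],2),"op",round(s["opening"],3),"g",s["grasp_force"],"j6",round(s["joint_positions"][5],1),"tilt",np.round(np.array(s["tcp_rot"])[:,2],4))
E
python3 st.py
```

```text
t 8.2667 p [0.5015 0.225  0.1352] yaw 87.16 F [ 0.3 -0.8  0.3] M [ 0.13 -0.17  0.  ] op 0.326 g 0.0 j6 -75.1 tilt [-0.0056  0.0046 -1.    ]
```

Emit:
{"name": "move_arm", "arguments": {
  "increments": [
    [0,0,0,0,0,0,0],
    [0,0,0,0,0,0,0],
    [0,0,0,0,0,0,0],
    [0,0,0,0,0,0,0],
    [0,0,0,0,0,0,0]
  ]
}}

```text
time_s: 8.68
position: [0.5015, 0.2253, 0.1351]
tcp_rot: [[-0.999, 0.05, -0.005], [0.05, 0.999, 0.005], [0.006, 0.005, -1.0]]
force: [-0.6, 2.7, 0.5]
opening: 0.155
grasp_force: 30.0
```

```bash
python3 st.py
```

```text
t 8.6833 p [0.5015 0.2253 0.1351] yaw 87.14 F [-0.6  2.7  0.5] M [ 0.39 -0.11 -0.01] op 0.155 g 29.996539559215307 j6 -75.1 tilt [-0.0055  0.0052 -1.    ]
```

Emit:
{"name": "move_arm", "arguments": {
  "increments": [
    [0,0,0.0008,0,0,0.04,0],
    [0,0,0.0016,0,0,0.08,0],
    [0,0,0.0024,0,0,0.12,0],
    [0,0,0.0033,0,0,0.167,0],
    [0,0,0.0033,0,0,0.167,0],
    [0,0,0.0033,0,0,0.167,0]
  ]
}}

```text
time_s: 9.18
position: [0.5016, 0.2255, 0.1341]
tcp_rot: [[-0.841, 0.542, -0.005], [0.542, 0.841, 0.006], [0.007, 0.002, -1.0]]
force: [-0.8, 3.8, -0.3]
opening: 0.154
grasp_force: 30.0
```

```bash
python3 st.py
```

```text
t 9.1833 p [0.5016 0.2255 0.1341] yaw 57.2 F [-0.8  3.8 -0.3] M [ 0.71 -0.15  0.03] op 0.154 g 30.000036461278796 j6 -45.2 tilt [-0.0052  0.0055 -1.    ]
```

The cap turns freely, so this is the loose one. Continuing.

Emit:
{"name": "move_arm", "arguments": {
  "increments": [
    [0,0,0.0007,0,0,0.037,0],
    [0,0,0.0015,0,0,0.074,0],
    [0,0,0.0022,0,0,0.111,0],
    [0,0,0.003,0,0,0.148,0],
    [0,0,0.0037,0,0,0.185,0],
    [0,0,0.0044,0,0,0.222,0],
    [0,0,0.0052,0,0,0.259,0],
    [0,0,0.0059,0,0,0.296,0],
    [0,0,0.0067,0,0,0.333,0],
    [0,0,0.0067,0,0,0.333,0]
  ]
}}

```text
time_s: 10.02
position: [0.5021, 0.2257, 0.1322]
tcp_rot: [[0.05, 0.999, -0.004], [0.999, -0.05, 0.006], [0.006, -0.004, -1.0]]
force: [0.8, 5.1, -1.7]
opening: 0.159
grasp_force: 30.0
```

```bash
python3 st.py
```

```text
t 10.0167 p [0.5021 0.2257 0.1322] yaw -2.84 F [ 0.8  5.1 -1.7] M [ 0.9  -0.32 -0.11] op 0.159 g 30.01155777834356 j6 14.9 tilt [-0.0041  0.006  -1.    ]
```

Emit:
{"name": "move_arm", "arguments": {
  "increments": [
    [0.001,0,0.0007,0,0,0.037,0],
    [0.002,0,0.0015,0,0,0.074,0],
    [0.002,0,0.0022,0,0,0.111,0],
    [0.002,0,0.003,0,0,0.148,0],
    [0.002,0,0.0037,0,0,0.185,0],
    [0.002,0,0.0044,0,0,0.222,0],
    [0.002,0,0.0052,0,0,0.259,0],
    [0.002,0,0.0059,0,0,0.296,0],
    [0.002,0,0.0067,0,0,0.333,0],
    [0.002,0,0.0067,0,0,0.333,0]
  ]
}}

```text
time_s: 10.85
position: [0.5024, 0.2256, 0.1302]
tcp_rot: [[0.888, 0.46, -0.004], [0.46, -0.888, 0.005], [-0.001, -0.006, -1.0]]
force: [1.8, 2.5, -2.4]
opening: 0.155
grasp_force: 30.0
```

```bash
python3 st.py
```

```text
t 10.85 p [0.5024 0.2256 0.1302] yaw -62.64 F [ 1.8  2.5 -2.4] M [ 0.44 -0.49 -0.07] op 0.155 g 30.004691686481237 j6 74.8 tilt [-0.0035  0.0047 -1.    ]
```

Emit:
{"name": "move_arm", "arguments": {
  "increments": [
    [0,0,0.0007,0,0,0.037,0],
    [0,0,0.0015,0,0,0.074,0],
    [0,0,0.0022,0,0,0.111,0],
    [0,0,0.003,0,0,0.148,0],
    [0,0,0.0037,0,0,0.185,0],
    [0,0,0.0044,0,0,0.222,0]
  ]
}}

```text
time_s: 11.35
position: [0.5004, 0.2249, 0.1296]
tcp_rot: [[0.977, -0.212, -0.008], [-0.212, -0.977, 0.002], [-0.008, 0.0, -1.0]]
force: [-2.9, 1.9, 8.0]
opening: 0.224
grasp_force: 48.8
```

```bash
python3 st.py
```

```text
t 11.35 p [0.5004 0.2249 0.1296] yaw -102.26 F [-2.9  1.9  8. ] M [0.35 0.54 1.73] op 0.224 g 48.769892547279596 j6 114.5 tilt [-0.0076  0.0016 -1.    ]
```

Emit:
{"name": "move_arm", "arguments": {
  "increments": [
    [0,0,0,0,0,0,0.5],
    [0,0,0,0,0,0,1],
    [0,0,0,0,0,0,1],
    [0,0,0,0,0,0,1],
    [0,0,0,0,0,0,1],
    [0,0,0,0,0,0,1],
    [0,0,0,0,0,0,1],
    [0,0,0,0,0,0,1]
  ]
}}

```text
time_s: 12.02
position: [0.5014, 0.2255, 0.1287]
tcp_rot: [[0.975, -0.22, -0.006], [-0.22, -0.975, 0.004], [-0.007, -0.003, -1.0]]
force: [-0.4, 0.2, 0.8]
opening: 0.747
grasp_force: 0.0
```

Emit:
{"name": "move_arm", "arguments": {
  "increments": [
    [0,0,0,0,0,0,1],
    [0,0,0,0,0,0,1],
    [0,0,-0.1,0,0,0,1],
    [0,0,-0.2,0,0,0,1],
    [0,0,-0.3,0,0,0,1],
    [0,0,-0.4,0,0,0,1],
    [0,0,-0.5,0,0,0,1],
    [0,0,-0.5,0,0,0,1],
    [0,0,-0.5,0,0,0,1],
    [0,0,-0.5,0,0,0,1]
  ]
}}

```text
time_s: 12.85
position: [0.5015, 0.2248, 0.2782]
tcp_rot: [[0.975, -0.22, -0.007], [-0.22, -0.975, 0.004], [-0.008, -0.003, -1.0]]
force: [-0.3, -0.7, -0.5]
opening: 0.998
grasp_force: 0.0
```

```bash
python3 st.py; python3 - <<'E'
from h import *
c=viewer.capture("wrist"); np.save("pics/w5.npy",c,allow_pickle=True)
cv2.imwrite("pics/w5.png",c["image"][80:300,200:440].repeat(2,0).repeat(2,1))
E
```

```text
t 12.85 p [0.5015 0.2248 0.2782] yaw -102.74 F [-0.3 -0.7 -0.5] M [0.03 0.01 0.01] op 0.998 g 0.0 j6 114.9 tilt [-0.0069  0.0043 -1.    ]
```

View pics/w5.png

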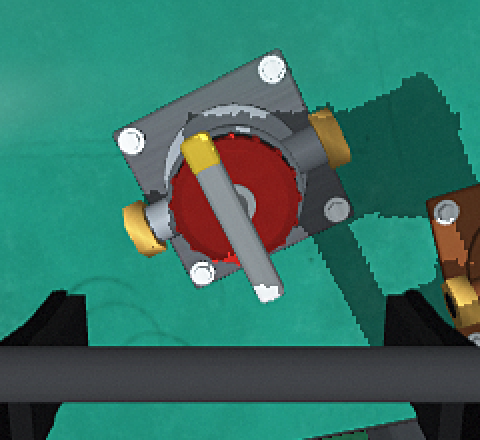

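```bash
python3 - <<'E'
from h import *
c=np.load("pics/w5.npy",allow_pickle=True).item()
q=lambda x,y:(200+x/2,80+y/2)
A,B=at_z(c,q(200,140),.1475),at_z(c,q(268,296),.1475); v=A-B
yaw=np.degrees(np.arctan2(v[1],v[0])); print(A,B,(A+B)/2,np.linalg.norm(v),yaw)
print(row([.5018,.2254,.1305],down(yaw-90)))
E
```

```text
[0.54329831 0.23079931 0.1475    ] [0.46006935 0.2158086  0.1475    ] [0.50168383 0.22330395 0.1475    ] 0.08456819543174578 10.210306606229256
[ 0.0061 -0.0019  0.4898 -0.0012  0.0028 -0.1275]
```

Emit:
{"name": "move_arm", "arguments": {
  "increments": [
    [0.006,-0.002,0.05,0,0,-0.04,1],
    [0.006,-0.002,0.1,0,0,-0.08,1],
    [0.006,-0.002,0.15,0,0,-0.127,1],
    [0.006,-0.002,0.25,0,0,-0.127,1],
    [0.006,-0.002,0.35,0,0,-0.127,1],
    [0.006,-0.002,0.43,0,0,-0.127,0.6],
    [0.006,-0.002,0.49,0,0,-0.127,0.4],
    [0.006,-0.002,0.49,0,0,-0.127,0.4],
    [0.006,-0.002,0.49,0,0,-0.127,0],
    [0.006,-0.002,0.49,0,0,-0.127,0]
  ]
}}

```text
time_s: 13.73
position: [0.5036, 0.2258, 0.1318]
tcp_rot: [[0.984, 0.176, -0.006], [0.176, -0.984, 0.005], [-0.005, -0.006, -1.0]]
force: [-0.3, 0.6, -0.7]
opening: 0.706
grasp_force: 0.0
```

Emit:
{"name": "move_arm", "arguments": {
  "increments": [
    [0,0,0,0,0,0,0],
    [0,0,0,0,0,0,0],
    [0,0,0,0,0,0,0],
    [0,0,0,0,0,0,0],
    [0,0,0,0,0,0,0],
    [0,0,0,0,0,0,0],
    [0,0,0,0,0,0,0],
    [0,0,0,0,0,0,0],
    [0,0,0,0,0,0,0]
  ]
}}

```text
time_s: 14.48
position: [0.5034, 0.2258, 0.1319]
tcp_rot: [[0.984, 0.177, -0.005], [0.177, -0.984, 0.004], [-0.004, -0.005, -1.0]]
force: [-0.8, 0.5, 1.5]
opening: 0.161
grasp_force: 29.7
```

```bash
python3 st.py
```

```text
t 14.4833 p [0.5034 0.2258 0.1319] yaw -79.82 F [-0.8  0.5  1.5] M [0.07 0.03 0.26] op 0.161 g 29.664577128278324 j6 91.9 tilt [-0.0053  0.0044 -1.    ]
```

Gripped square at the stop, with 0.26 N m already there. I'll nudge clockwise to confirm.

Emit:
{"name": "move_arm", "arguments": {
  "increments": [
    [0,0,0,0,0,0.015,0],
    [0,0,0,0,0,0.03,0],
    [0,0,0,0,0,0.045,0],
    [0,0,0,0,0,0.045,0],
    [0,0,0,0,0,0.045,0]
  ]
}}

```text
time_s: 14.9
position: [0.5033, 0.2258, 0.132]
tcp_rot: [[0.999, 0.039, -0.006], [0.039, -0.999, 0.004], [-0.005, -0.004, -1.0]]
force: [-0.5, 0.1, 2.7]
opening: 0.175
grasp_force: 34.6
```

```bash
python3 st.py
```

```text
t 14.9 p [0.5033 0.2258 0.132 ] yaw -87.76 F [-0.5  0.1  2.7] M [0.04 0.08 0.94] op 0.175 g 34.6213697665371 j6 99.9 tilt [-0.0055  0.0038 -1.    ]
```

Moment rises to 0.94 N m (friction is only 0.12), so the cap is on its dead stop. Release and retreat.

Emit:
{"name": "move_arm", "arguments": {
  "increments": [
    [0,0,0,0,0,0,0.5],
    [0,0,0,0,0,0,1],
    [0,0,0,0,0,0,1],
    [0,0,0,0,0,0,1],
    [0,0,0,0,0,0,1],
    [0,0,0,0,0,0,1],
    [0,0,0,0,0,0,1],
    [0,0,0,0,0,0,1],
    [0,0,0,0,0,0,1],
    [0,0,0,0,0,0,1]
  ]
}}

```text
time_s: 15.73
position: [0.5034, 0.2258, 0.1318]
tcp_rot: [[0.999, 0.035, -0.006], [0.035, -0.999, 0.005], [-0.005, -0.005, -1.0]]
force: [0.1, -0.8, 0.5]
opening: 0.851
grasp_force: 0.0
```

Emit:
{"name": "move_arm", "arguments": {
  "increments": [
    [0,0,-0.1,0,0,0,1],
    [0,0,-0.2,0,0,0,1],
    [0,0,-0.3,0,0,0,1],
    [0,0,-0.4,0,0,0,1],
    [0,0,-0.4,0,0,0,1],
    [0,0,-0.4,0,0,0,1],
    [0,0,-0.4,0,0,0,1],
    [0,0,-0.4,0,0,0,1]
  ]
}}

```text
time_s: 16.4
position: [0.5028, 0.225, 0.2503]
tcp_rot: [[0.999, 0.035, -0.009], [0.035, -0.999, 0.004], [-0.009, -0.004, -1.0]]
force: [-0.5, 0.0, -0.2]
opening: 1.0
grasp_force: 0.0
```

```bash
python3 st.py; python3 -c "
from rig import workorder; print(workorder.hand_in())"
```

```text
t 16.4 p [0.5028 0.225  0.2503] yaw -87.99 F [-0.5  0.  -0.2] M [0.03 0.04 0.02] op 1.0 g 0.0 j6 100.1 tilt [-0.009   0.0039 -1.    ]
the job is handed in; nothing more can be done
None
```

I screwed the loose cap, on the left grey pot, about 165° clockwise to its dead stop, confirmed it with a second clockwise nudge, touched nothing else, and handed the job in at 16.4 s; no verdict came back.

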